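# Put the press mould away under its keeper

### The arm

A 6-joint arm with a two-finger parallel gripper is mounted at the origin on a cart in front of the work surface, level with it; the furniture and walls round the work are solid. World frame = base frame: x ahead of the robot, y to its left, z up, the work surface at z = 0. Lengths are in m, angles in rad, forces in N, time in s.
With the tool pointing down it reaches from about 0.3 to 0.775 m from the base axis. Payload 14.6 kg.
Tool frame: the origin (TCP) lies at the very end of the fingers, on their centre line; the grasp point (between the pads) lies 19 mm behind it; z points along the fingers, y is the line along which they close (so a half turn about z gives the same grasp; the last joint's range is limited). The gripper opens to 94 mm and grips with 3 to 60 N. Pads are 16 mm wide; open, the fingers measure 119 mm over their backs; the gripper's body (75 mm by 177 mm) begins 78 mm behind the grasp point.
Start: joints at [-1.217, 0.3, 1.521, -0, 1.321, -0.067], TCP at [0.225, -0.502, 0.205] pointing down, gripper open.
Joint ranges: [-3.03, 3.03], [-0.79, 2.21], [0.23, 2.52], [-1.04, 4.18], [0, 3.07], [-2.55, 2.55]. Speed limits (rad/s): [2.22, 2.22, 2.57, 3.14, 3.14, 3.14].

### API

Orientations are given as [roll, pitch, yaw] about the fixed x, y, z axes, in that order (R = Rz(yaw) Ry(pitch) Rx(roll)).
In Python, from station import ctrl gives the robot as it stands.
- The arm moves only by the tool move_arm, never from a script. Its argument "targets" is a list of rows, each a list of 6 numbers: the shift along the tool's x, y, z in units of 1000 mm (1.0 is 1000 mm), then the turn, a rotation vector about the tool's x, y, z in units of 30 degrees (1.0 is 30 degrees). In form: [[tx, ty, tz, ax, ay, az], ...]. A call has exactly 5 rows; each row is the pose to reach, as a shift and turn from the pose commanded when the call began, along the tool's axes at that moment; what a row does not reach only later rows make up. A row lasts 1/12 s, in which the tool goes at most 41.7 mm and 7.16 degrees, less where a joint would pass 70% of its speed; a pose out of reach is approached as far as the arm can. A call with a number of a shift or a turn outside -1 to 1 is refused whole. A call with a gripper value outside its range is refused whole. "fingers" is the opening, from -1 (shut) to 1 (fully open), set as the call begins (left out, the last holds). The fingers move at their own pace and stop on an object; "grip_force" is the grip in N (left out, the last holds). Time passes only in rows, so rows that repeat a pose let the fingers close, or fill a call up. It gives the time, the measured TCP pose, the force and the opening at its end, in the units of the state.
- ctrl.get_obs(): the state, without advancing time (a new reading comes with each control period).
- ctrl.camera(name): name is "scene" or "top" or "wrist"; returns the picture (384x512x3 uint8, red, green, blue); there is no depth.
- ctrl.camera_info(name): a dict with "fx", "fy", "cx", "cy" (pixels), "rvec" (rotation vector, rad) and "tvec" (3), from world to camera coordinates, as OpenCV has them. Camera axes: x right, y down, z forward; pixel columns grow to the right and rows downward; lengths in m; the calibration is good to about 2 mm. A picture is of the moment at which its call begins: read the wrist's pose just before it. camera_info takes no time and is no camera call; for the wrist camera it gives the pose at the moment of the call.
- ctrl.hand_in(): hands the job in, once; it reports no verdict.
The state is a dict: "time_s": time; "qpos": joint angles; "joint_vel": joint speeds; "tau": joint torques, N m; "ee_pos": TCP position; "eef_rot": TCP orientation; "force": force on the tool from outside, world axes, zero at the start; "moment": the same for the moment, N m; "grip_width": finger opening in m.
Only numpy, scipy, OpenCV 4.12 (cv2) and the standard library are available. Lean on these libraries where they do the work, as an engineer would, in place of code of your own. Each camera call takes 0.05 s, during which the arm holds its last target. There are 200 camera calls.

### The job

Put the wooden press mould away in its storage tray by pushing only; never pinch it, lift it or take hold of the keeper. Push the mould, still standing on its edge, along the tray until it meets the end with the brass keeper, then push its top away from the robot so that it tips over and lies flat on its carved face there; slide it before you tip it, so that the carving is not dragged. Last, push the keeper over and down until it lies on the mould's back, and leave everything else where it is.

Things in the scene. Friction and masses are not known exactly. Their poses are not given: they have to be found in the camera images.
- press_mould: carved wooden press mould, a block 58 x 160 x 26 mm, about 0.15 kg. Origin: centre of its plain back (58 x 160 mm); x across the width (+-29 mm), y along the length (+-80 mm), z out of the carved face, which lies at z = 26 mm. It starts standing in the tray on a long edge (58 mm tall, 26 mm thick), plain back 2 to 8 mm from the near rim, carved face away from the robot, length along the tray
- mould_mid (a point): the middle of the mould block, 13 mm in front of the back. When the top of the standing mould is pushed slowly its foot stays put and it tips; with its top about 25 mm over it falls by itself onto its carved face
- tray: low wooden tray with a grey felt floor, fixed to the table. Origin: centre of its underside; x across (away from the robot at yaw 0), y along it, z up. Inside 104 (x +-52) by 334 mm (y +-167); floor at z = 8 mm, rims 10 mm thick, top at z = 22 mm. The keeper is on its -y end (robot's right). The mould touches that end when its middle is at y = -87 mm; lying on its face its back is at z = 34 mm
- keeper (a joint): folding brass keeper on the -y end rim of the tray, turning about the tray's x axis. Radians: 0 = lying level along +y of the tray, its felt pad on the mould's back; 1.57 = upright; it starts leaning back, outward, at 1.85 to 2.1. The hinge is stiff (about 0.05 N m): the keeper stays where it is left and must be pushed all the way down
- keeper_hinge (a point): middle of the keeper's hinge pin, 40 mm above the table, at x = 6, y = -172 mm of the tray; axes as the tray's. Two brass lugs beside the strap rise to 45 mm above the table, 55 mm over both
- keeper_tip (a point): middle of the keeper's free tip, 70 mm from the pin; axes: y along the strap from pin to tip, x along the pin, z out of the face that is on top when folded down. The strap is 36 mm wide and 4 mm thick; under it, 42 to 58 mm from the pin, is a 4.5 mm felt pad
- tall_jigger: double-ended steel jigger standing behind the tray, 44 mm across, 108 mm tall; origin centre of its foot
- mould_box: card box in a clear sleeve, 58 x 138 x 34 mm, lying behind the tray; origin centre of its underside
- dropper_bottle: brown dropper bottle with black cap, 34 mm across, 102 mm tall, standing behind the keeper end of the tray; origin centre of its foot
- shaping_stick: triangular beech stick, 26 x 191 x 23 mm, lying on the robot's side of the tray; origin centre of its underside
- mug: white mug, 92 mm across, 95 mm tall, at the right; origin centre of its foot
- short_jigger: double-ended steel jigger at the left, 39 mm across, 96 mm tall; origin centre of its foot

How it is judged:
On the way, in this order (a step that is already met when the one before it is completed fails the run):
1. the mould stands upright on its edge at the keeper end of the tray, within 4 mm of the end (y of press_mould in the frame of tray below -0.083 m and angle between press_mould's own z axis and vertical between 1.45 and 1.7 rad), for 0.2 s.
2. it lies flat on its carved face at that end, the keeper still folded back (y of press_mould in the frame of tray below -0.079 m and angle between press_mould's own z axis and vertical above 3.07 rad and value of joint keeper above 1.2 rad and linear speed of press_mould below 0.02 m/s), for 0.2 s.
At the end, for the whole second after the job is handed in: the mould lies flat on its carved face on the tray floor (within 0.07 rad), straight along the tray (0.06 rad), its end within 8 mm of the keeper end, at rest, and the keeper lies on its back (within 0.06 rad of level) (y of press_mould in the frame of tray below -0.079 m and angle between press_mould's own z axis and vertical above 3.07 rad and angle between the y axis of press_mould and the y axis of tray, either way round below 0.06 rad and height (world z) of press_mould below 0.038 m and value of joint keeper between -0.04 and 0.06 rad and linear speed of press_mould below 0.01 m/s); the robot touches nothing.
It fails at once if the mould is lifted (height (world z) of mould_mid above 0.055 m).
It fails at once if the mould or the keeper is taken between the fingers ((x of the grasp point in the frame of press_mould between -0.026 and 0.026 m and y of the grasp point in the frame of press_mould between -0.077 and 0.077 m and z of the grasp point in the frame of press_mould between 0.003 and 0.023 m) or (x of the grasp point in the frame of keeper_tip between -0.016 and 0.016 m and y of the grasp point in the frame of keeper_tip between -0.06 and -0.002 m and z of the grasp point in the frame of keeper_tip between -0.003 and 0.003 m)).
It fails at once if the mould falls on its back (angle between press_mould's own z axis and vertical below 1 rad).
It fails at once if the mould is on its face before it is at the keeper end, or is dragged on its face (angle between press_mould's own z axis and vertical above 2.6 rad and y of press_mould in the frame of tray above -0.076 m).
It fails at once if a jigger, the card box, the dropper bottle, the stick or the mug is moved by more than 15 mm (distance of any of tall_jigger, mould_box, dropper_bottle, shaping_stick, mug, short_jigger from where it was at the start of the episode above 0.015 m).
It also fails if it takes over 61 s, if anything falls off the work surface, if the arm or the gripper's body presses on something with over 40 N, if the wrist force passes 120 N, or if a joint passes its speed limit or range.

## Working session

There is one attempt and no reset: what is moved stays moved. The work goes in short steps, Python scripts to look and compute and a tool call to move; the robot and the scene stay as the last step left them, time stands still between calls to the robot, and variables do not carry over. Pictures are saved under pics/ and viewed, on a budget of 10 in all, crops included, one or two more only if the job needs it, and the job is handed in when it is done.

Besides the shell and the picture viewer there is one more tool, called after "Emit:" as name([rows], argument=value, ...), one row to a line, values as JSON. move_arm: Moves the arm, as the interface text tells. Shifts and turns lie within -1 to 1; 1 stands for 1000 mm of shift or 30 degrees of turn. Its arguments: {"type":"object","properties":{"targets":{"type":"array"},"fingers":{"type":"number"},"grip_force":{"type":"number"}},"required":["targets"]}

```bash
mkdir -p pics
cat > h.py <<'E'
import numpy as np, cv2
from scipy.spatial.transform import Rotation as R
from station import ctrl
def snap(n,f,crop=None,s=1):
    im=ctrl.camera(n)[:,:,::-1]
    if crop: x0,y0,x1,y1=crop; im=im[y0:y1,x0:x1]
    im=cv2.resize(im,None,fx=s,fy=s,interpolation=cv2.INTER_CUBIC); cv2.imwrite('pics/'+f,im)
def ray(n,u,v,z):
    c=ctrl.camera_info(n); Rm=cv2.Rodrigues(np.array(c['rvec'],float))[0]; t=np.array(c['tvec'],float).ravel()
    o=-Rm.T@t; d=Rm.T@np.array([(u-c['cx'])/c['fx'],(v-c['cy'])/c['fy'],1]); return o+d*(z-o[2])/d[2]
def proj(n,P):
    c=ctrl.camera_info(n); K=np.array([[c['fx'],0,c['cx']],[0,c['fy'],c['cy']],[0,0,1.]])
    return cv2.projectPoints(np.array(P,float).reshape(-1,1,3),np.array(c['rvec'],float),np.array(c['tvec'],float),K,None)[0].reshape(-1,2)
E
python3 - <<'E'
from h import *
o=ctrl.get_obs(); print(o)
snap('top','top0.png',None,1.5); snap('scene','sc0.png',None,1.5)
for n in('top','scene'):
    c=ctrl.camera_info(n); print(c)
E
```

```text
{'time_s': 0.0, 'qpos': array([-1.21662936e+00,  3.00481741e-01,  1.52159475e+00, -4.67274930e-06,
        1.32069959e+00, -6.65663448e-02]), 'joint_vel': array([ 0.00037906, -0.00164141, -0.00054878,  0.00200789,  0.0003608 ,
       -0.00040338]), 'tau': array([-6.06427311e-04, -5.31804621e+01, -3.52736878e+01,  7.07556750e-02,
        2.44296261e-02, -1.23195082e-04]), 'ee_pos': array([ 0.22455603, -0.50177553,  0.20487471]), 'eef_rot': array([-3.14041155e+00, -7.42023183e-05,  4.20734430e-01]), 'force': array([-0.02112863, -0.25942705, -0.69400711]), 'moment': array([-0.00784844,  0.01565011, -0.03344086]), 'grip_width': 0.09385523296804422}
{'fx': 378.72387419094736, 'fy': 378.72387419094736, 'cx': 251.9988908644578, 'cy': 189.5454152672418, 'rvec': array([ 2.14391384, -2.19857336,  0.09250293]), 'tvec': array([0.00352912, 0.52837032, 1.06256898])}
{'fx': 426.52832346605254, 'fy': 426.52832346605254, 'cx': 253.00748401961422, 'cy': 191.81378912751495, 'rvec': array([ 0.63360124, -2.58982844,  1.19741352]), 'tvec': array([0.49394011, 0.19224689, 0.93285497])}
```

View pics/top0.png

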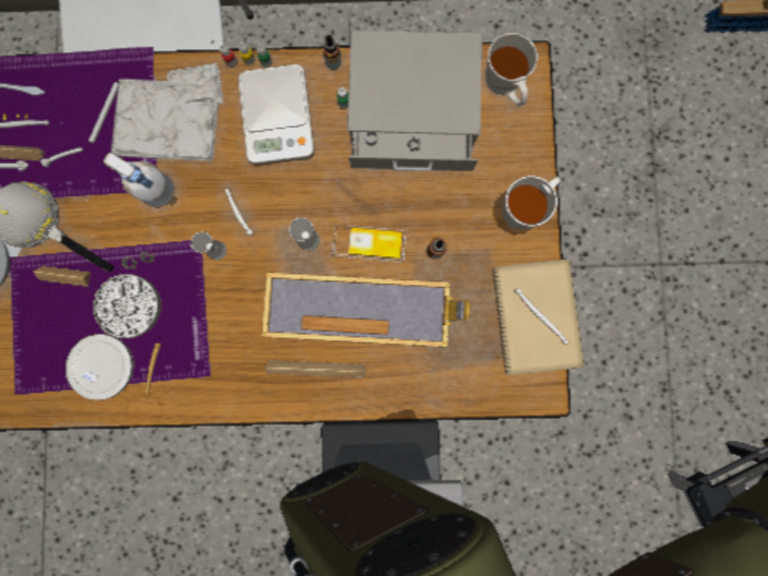

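View pics/sc0.png

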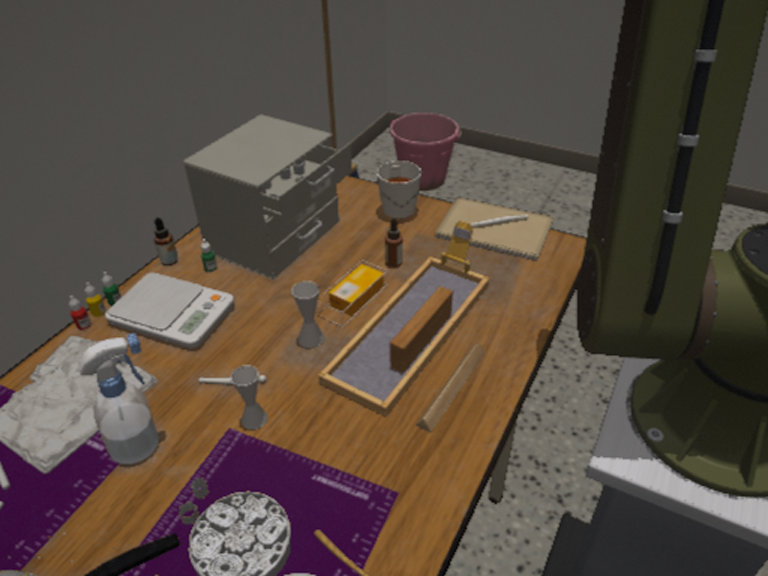

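The top view shows the tray with outer corners near (267,273), (451,283), (447,346) and (262,336). The mould's top edge spans (302-388, 318-333) and the keeper is at (458,310). I'll enlarge that area.

Run:
```python
from h import *
snap('top','top1.png',(168,140,328,260),5)
```

```text
(no output)
```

View pics/top1.png

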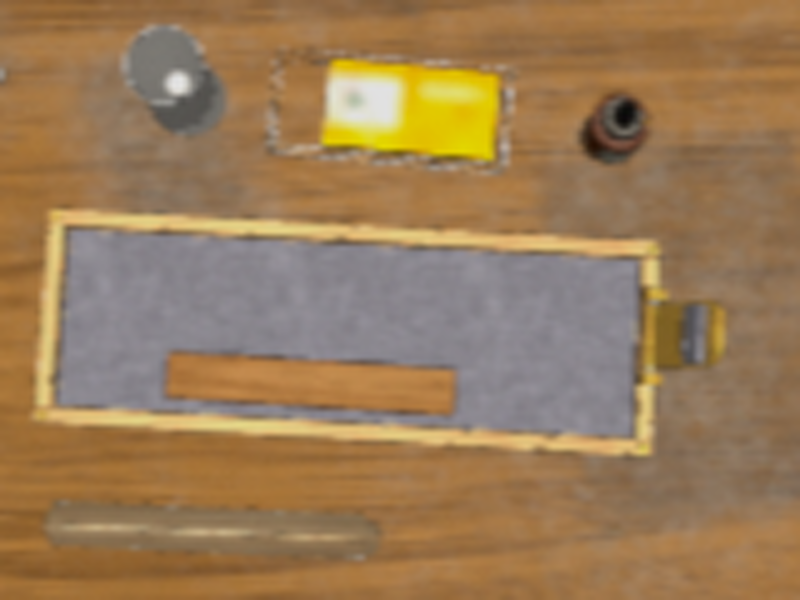

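```bash
cat >> h.py <<'E'
def tp(x,y,z,crop=(168,140),s=5,n='top'): return ray(n,crop[0]+(x+.5)/s-.5,crop[1]+(y+.5)/s-.5,z)
E
python3 - <<'E'
from h import *
T=np.array([tp(*p,.022)[:2] for p in((50,211),(659,242),(651,454),(37,418))])
print('tray',T.round(4))
# fit rectangle: outer x +-62, y +-177 ; TL=+x+y, TR=+x-y, BR=-x-y, BL=-x+y
M=np.array([[.062,.177],[.062,-.177],[-.062,-.177],[-.062,.177]])
c=T.mean(0); A=T-c; yaw=np.arctan2((M[:,0]*A[:,1]-M[:,1]*A[:,0]).sum(),(M*A).sum())
Rm=np.array([[np.cos(yaw),-np.sin(yaw)],[np.sin(yaw),np.cos(yaw)]])
print(c,yaw,(A@Rm-M).round(4))
def loc(p): return (Rm.T@(p[:2]-c)).round(4)
for p in((168,350),(456,369),(453,415),(165,398)): q=tp(*p,.066); print('m',q.round(4),loc(q))
for z in(.1,.105):
  for p in((725,302),(725,362)): q=tp(*p,z); print('k',z,q.round(4),loc(q))
for nme,p,z in(('bottle',(624,113),.102),('bottlefoot',(608,148),0.),('jig',(163,62),.108),('box',(500,160),.034),('box',(270,150),.034),('stick',(210,505),.0),('stickR',(380,545),.01)): q=tp(*p,z); print(nme,q.round(4),loc(q))
print(ctrl.camera_info('wrist'))
E
```

```text
tray [[ 0.5564  0.2043]
 [ 0.5295 -0.146 ]
 [ 0.4085 -0.1371]
 [ 0.4376  0.2125]]
[0.48299543 0.03341   ] -0.07898197980466228 [[-0.0023 -0.0009]
 [-0.0015  0.0018]
 [ 0.0012  0.0011]
 [ 0.0026 -0.002 ]]
m [0.4727 0.1309 0.066 ] [-0.018   0.0964]
m [ 0.4583 -0.027   0.066 ] [-0.0199 -0.0622]
m [ 0.4332 -0.0247  0.066 ] [-0.045  -0.0619]
m [0.4464 0.1329 0.066 ] [-0.0443  0.0963]
k 0.1 [ 0.4893 -0.1706  0.1   ] [ 0.0224 -0.2028]
k 0.1 [ 0.4575 -0.1693  0.1   ] [-0.0095 -0.2041]
k 0.105 [ 0.489  -0.1698  0.105 ] [ 0.022  -0.2021]
k 0.105 [ 0.4573 -0.1685  0.105 ] [-0.0097 -0.2033]
bottle [ 0.5919 -0.1202  0.102 ] [ 0.1207 -0.1445]
bottlefoot [ 0.5879 -0.1207  0.    ] [ 0.1167 -0.1454]
jig [0.6249 0.1258 0.108 ] [0.1342 0.1033]
box [ 0.5777 -0.0556  0.034 ] [ 0.1014 -0.0813]
box [0.5869 0.0756 0.034 ] [0.1002 0.0503]
stick [0.385 0.117 0.   ] [-0.1043  0.0756]
stickR [0.3603 0.0186 0.01  ] [-0.1212 -0.0245]
{'fx': 291.34448626475717, 'fy': 291.34448626475717, 'cx': 255.2494049541124, 'cy': 191.82125143555348, 'rvec': array([-2.43808556,  1.57860733,  0.21889003]), 'tvec': array([-0.54971272, -0.02773711,  0.39138609])}
```

```bash
cat >> h.py <<'E'
C=np.array([.483,.0334]); YAW=-.079; RT=R.from_euler('z',YAW)
def w(x,y,z): return RT.apply([x,y,z])+[C[0],C[1],0]
def t(p): return RT.inv().apply(np.array(p)-[C[0],C[1],0])
def cur():
    o=ctrl.get_obs(); return np.array(o['ee_pos']),R.from_euler('xyz',o['eef_rot'])
GOAL=R.from_euler('xyz',[np.pi,0,np.pi/2+YAW])
def step(p,r,p2,r2):
    rv=(r.inv()*r2).as_rotvec(degrees=True)/30
    print('->',p2.round(4),'shift',r.inv().apply(p2-p).round(4),'turn',rv.round(3))
def plan(path):  # tray-frame points, tool aligned to tray
    p,r=cur(); 
    for q in path: q=w(*q); step(p,r,q,GOAL); p,r=q,GOAL
def st():
    o=ctrl.get_obs(); print(round(o['time_s'],2),'tray',t(o['ee_pos']).round(4),'rot',np.array(o['eef_rot']).round(3),'F',np.array(o['force']).round(2),'w',round(o['grip_width'],4),'q',np.array(o['qpos']).round(2))
E
python3 - <<'E'
from h import *
p,r=cur(); pe=w(-.031,.125,.15); n=4
tot=(r.inv()*GOAL).as_rotvec(); print(tot)
for i in range(n):
    p2=p+(pe-cur()[0])/n; r2=r*R.from_rotvec(tot/n); step(p,r,p2,r2); p,r=p2,r2
E
```

```text
[-7.46771248e-04 -5.15140256e-04 -1.07103094e+00]
-> [ 0.2839 -0.3363  0.1913] shift [ 0.1218 -0.1269  0.0139] turn [-0.    -0.    -0.511]
-> [ 0.3433 -0.1707  0.1775] shift [ 0.151  -0.0901  0.0138] turn [-0.    -0.    -0.511]
-> [ 0.4026 -0.0051  0.1638] shift [ 0.1695 -0.047   0.0138] turn [-0.    -0.    -0.511]
-> [0.462  0.1605 0.15  ] shift [ 0.1759 -0.0005  0.0138] turn [-0.    -0.    -0.511]
```

Emit:
move_arm([
  [0.024,-0.025,0.003,0,0,-0.1],
  [0.049,-0.051,0.006,0,0,-0.2],
  [0.073,-0.076,0.008,0,0,-0.3],
  [0.098,-0.102,0.011,0,0,-0.41],
  [0.122,-0.127,0.014,0,0,-0.511],
], fingers=-1, grip_force=10)

```text
time_s: 0.57
ee_pos: [0.2842, -0.3345, 0.1911]
eef_rot: [-3.141, -0.0, 0.691]
force: [0.6, 0.4, -0.6]
grip_width: 0.0642
```

Emit:
move_arm([
  [0.03,-0.018,0.003,0,0,-0.1],
  [0.06,-0.036,0.006,0,0,-0.2],
  [0.09,-0.054,0.008,0,0,-0.3],
  [0.12,-0.072,0.011,0,0,-0.41],
  [0.151,-0.09,0.014,0,0,-0.511],
])

```text
time_s: 0.98
ee_pos: [0.3436, -0.1692, 0.1774]
eef_rot: [3.141, -0.0, 0.958]
force: [0.3, -0.7, 0.8]
grip_width: 0.0307
```

Emit:
move_arm([
  [0.034,-0.009,0.003,0,0,-0.1],
  [0.068,-0.019,0.006,0,0,-0.2],
  [0.102,-0.028,0.008,0,0,-0.3],
  [0.136,-0.038,0.011,0,0,-0.41],
  [0.17,-0.047,0.014,0,0,-0.511],
])

```text
time_s: 1.4
ee_pos: [0.4034, -0.003, 0.1634]
eef_rot: [3.141, -0.0, 1.226]
force: [-0.0, -1.6, -0.2]
grip_width: 0.0008
```

Emit:
move_arm([
  [0.035,0,0.003,0,0,-0.1],
  [0.07,0,0.006,0,0,-0.2],
  [0.105,0,0.008,0,0,-0.3],
  [0.14,0,0.011,0,0,-0.41],
  [0.176,0,0.014,0,0,-0.511],
])

```text
time_s: 1.82
ee_pos: [0.4633, 0.1625, 0.1492]
eef_rot: [-3.142, 0.0, 1.494]
force: [0.7, -0.2, 0.2]
grip_width: 0.0001
```

Run:
```python
from h import *
st(); plan([(-.031,.125,.15),(-.031,.125,.028),(-.031,.105,.028)])
snap('wrist','w0.png',None,1.5)
```

```text
1.82 tray [-0.0298  0.1271  0.1492] rot [-3.142  0.     1.494] F [ 0.67 -0.24  0.21] w 0.0001 q [ 0.26  0.23  1.75 -0.    1.16  0.34]
-> [0.462  0.1605 0.15  ] shift [-0.0021 -0.0012 -0.0008] turn [-0.     0.     0.004]
-> [0.462  0.1605 0.028 ] shift [ 0.    -0.     0.122] turn [0. 0. 0.]
-> [0.4604 0.1405 0.028 ] shift [-0.02 -0.   -0.  ] turn [0. 0. 0.]
```

View pics/w0.png

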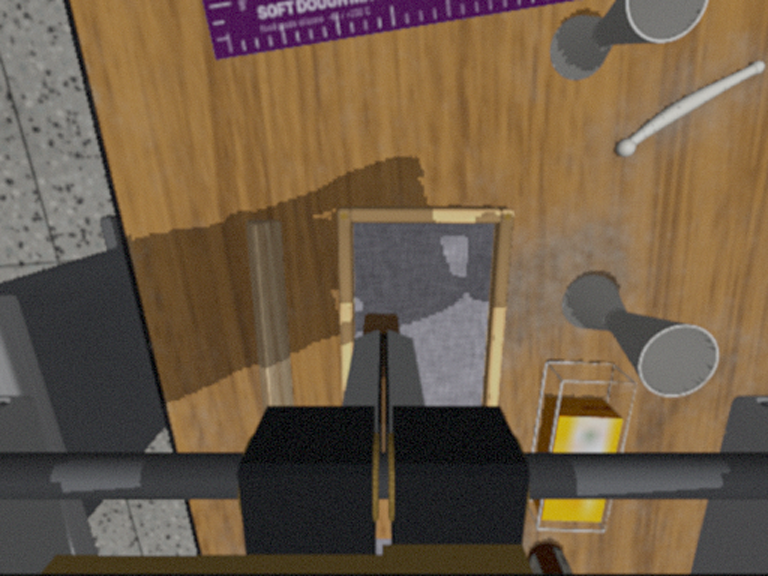

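The wrist view shows the mould's +y end peeking out at (364-398, 315), just ahead of the fingertip at (384,330), with the tray's left end at row 213. I'll check the end position numerically.

Run:
```python
from h import *
for x,y,z in((364,315,.066),(398,315,.066),(364,315,.008),(338,211,.022),(514,211,.022),(352,222,.022),(500,222,.022)):
    print(t(tp(x,y,z,(0,0),1.5,'wrist')).round(4))
```

```text
[-0.0403  0.1192  0.066 ]
[-0.0188  0.1194  0.066 ]
[-0.0428  0.0991  0.008 ]
[-0.0599  0.1798  0.022 ]
[0.0618 0.1808 0.022 ]
[-0.0503  0.1723  0.022 ]
[0.0527 0.1731 0.022 ]
```

Emit:
move_arm([
  [-0.001,-0.001,0.024,0,0,0],
  [-0.002,-0.001,0.048,0,0,0],
  [-0.002,-0.001,0.072,0,0,0.004],
  [-0.002,-0.001,0.096,0,0,0.004],
  [-0.002,-0.001,0.121,0,0,0.004],
])

```text
time_s: 2.28
ee_pos: [0.4619, 0.1587, 0.0274]
eef_rot: [3.141, -0.0, 1.489]
force: [0.2, -0.6, 0.8]
grip_width: 0.0002
```

Emit:
move_arm([
  [-0.005,0,0,0,0,0],
  [-0.01,0,0,0,0,0],
  [-0.014,0,0,0,0,0],
  [-0.018,0,0,0,0,0],
  [-0.022,0,0,0,0,0],
])

```text
time_s: 2.7
ee_pos: [0.4609, 0.1365, 0.0299]
eef_rot: [3.139, -0.001, 1.489]
force: [0.1, 1.6, 0.3]
grip_width: 0.0006
```

Emit:
move_arm([
  [-0.005,0,0,0,0,0],
  [-0.01,0,0,0,0,0],
  [-0.015,0,0,0,0,0],
  [-0.02,0,0,0,0,0],
  [-0.025,0,0,0,0,0],
])

```text
time_s: 3.12
ee_pos: [0.4582, 0.1114, 0.0286]
eef_rot: [3.141, -0.0, 1.489]
force: [0.2, 1.1, 1.7]
grip_width: 0.0009
```

Emit:
move_arm([
  [-0.005,0,0,0,0,0],
  [-0.01,0,0,0,0,0],
  [-0.015,0,0,0,0,0],
  [-0.02,0,0,0,0,0],
  [-0.025,0,0,0,0,0],
])

```text
time_s: 3.53
ee_pos: [0.4561, 0.0865, 0.0284]
eef_rot: [-3.142, 0.0, 1.489]
force: [0.0, 1.4, 1.8]
grip_width: 0.0005
```

Run:
```python
from h import *
st()
snap('wrist','w1.png',None,1.5)
snap('top','top2.png',(168,140,328,260),5)
```

```text
3.53 tray [-0.031   0.0508  0.0284] rot [-3.142  0.     1.489] F [0.   1.35 1.8 ] w 0.0005 q [0.11 0.35 1.92 0.   0.87 0.19]
```

View pics/top2.png

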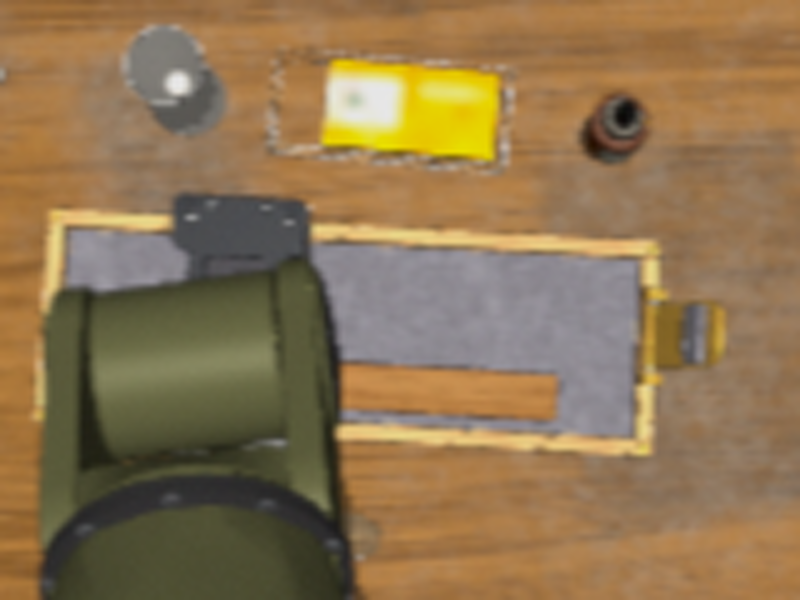

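The mould slides straight and upright: its right end is at (557, 375-420) and it is parallel to the rim. About 49 mm remain.

Emit:
move_arm([
  [-0.005,0,0,0,0,0],
  [-0.01,0,0,0,0,0],
  [-0.015,0,0,0,0,0],
  [-0.02,0,0,0,0,0],
  [-0.025,0,0,0,0,0],
])

```text
time_s: 4.05
ee_pos: [0.454, 0.0615, 0.0284]
eef_rot: [-3.141, 0.0, 1.489]
force: [0.3, 0.7, -0.3]
grip_width: 0.0005
```

Emit:
move_arm([
  [-0.004,0,0,0,0,0],
  [-0.008,0,0,0,0,0],
  [-0.012,0,0,0,0,0],
  [-0.016,0,0,0,0,0],
  [-0.02,0,0,0,0,0],
])

```text
time_s: 4.47
ee_pos: [0.4524, 0.0417, 0.0285]
eef_rot: [3.142, 0.0, 1.489]
force: [0.6, 0.6, -0.6]
grip_width: 0.0004
```

Emit:
move_arm([
  [-0.001,0,0,0,0,0],
  [-0.002,0,0,0,0,0],
  [-0.003,0,0,0,0,0],
  [-0.003,0,0,0,0,0],
  [-0.003,0,0,0,0,0],
])

```text
time_s: 4.88
ee_pos: [0.4522, 0.0392, 0.0285]
eef_rot: [3.142, 0.0, 1.489]
force: [-0.9, -0.2, -0.5]
grip_width: 0.0005
```

Run:
```python
from h import *
st()
```

```text
4.88 tray [-0.0311  0.0033  0.0285] rot [3.142 0.    1.489] F [-0.9  -0.19 -0.52] w 0.0005 q [ 0.01  0.34  1.95 -0.    0.86  0.09]
```

Next, small pushes until the end stop shows in the force.

Emit:
move_arm([
  [-0.001,0,0,0,0,0],
  [-0.002,0,0,0,0,0],
  [-0.002,0,0,0,0,0],
  [-0.003,0,0,0,0,0],
  [-0.003,0,0,0,0,0],
])

```text
time_s: 5.3
ee_pos: [0.4525, 0.0381, 0.0289]
eef_rot: [3.14, -0.003, 1.489]
force: [-0.1, 22.5, 4.0]
grip_width: 0.0006
```

Emit:
move_arm([
  [-0.001,0,0,0,0,0],
  [-0.001,0,0,0,0,0],
  [-0.002,0,0,0,0,0],
  [-0.002,0,0,0,0,0],
  [-0.002,0,0,0,0,0],
])

```text
time_s: 5.72
ee_pos: [0.4527, 0.0379, 0.0294]
eef_rot: [3.139, -0.006, 1.489]
force: [1.9, 40.5, 8.5]
grip_width: 0.0004
```

Emit:
move_arm([
  [0.005,0,0,0,0,0],
  [0.01,0,0,0,0,0],
  [0.015,0,0,0,0,0],
  [0.02,0,0,0,0,0],
  [0.025,0,0,0,0,0],
])

```text
time_s: 6.13
ee_pos: [0.4538, 0.0594, 0.0284]
eef_rot: [-3.141, 0.0, 1.489]
force: [0.2, -0.5, 0.2]
grip_width: 0.0002
```

Emit:
move_arm([
  [0,0,-0.024,0,0,0],
  [0,0,-0.048,0,0,0],
  [0,0,-0.072,0,0,0],
  [0,0,-0.096,0,0,0],
  [0,0,-0.11,0,0,0],
])

```text
time_s: 6.55
ee_pos: [0.4544, 0.0592, 0.1408]
eef_rot: [3.139, -0.0, 1.489]
force: [0.8, -0.5, -0.8]
grip_width: 0.0004
```

Emit:
move_arm([
  [-0.02,-0.015,0,0,0,0],
  [-0.045,-0.03,0,0,0,0],
  [-0.07,-0.045,0,0,0,0],
  [-0.1,-0.045,0,0,0,0],
  [-0.11,-0.045,0,0,0,0],
])

```text
time_s: 6.97
ee_pos: [0.3993, -0.049, 0.1387]
eef_rot: [3.141, 0.0, 1.488]
force: [1.1, 0.3, 1.5]
grip_width: 0.0008
```

Run:
```python
from h import *
st(); plan([(-.075,-.087,.14),(-.075,-.087,.050)])
snap('scene','sc1.png',(200,150,360,270),5)
```

```text
6.97 tray [-0.0769 -0.0888  0.1387] rot [3.141 0.    1.488] F [1.12 0.31 1.45] w 0.0008 q [-0.21  0.04  1.99 -0.    1.11 -0.13]
-> [ 0.4014 -0.0474  0.14  ] shift [ 0.0018  0.0019 -0.0013] turn [ 0.001  0.001 -0.008]
-> [ 0.4014 -0.0474  0.05  ] shift [ 0.   -0.    0.09] turn [0. 0. 0.]
```

View pics/sc1.png

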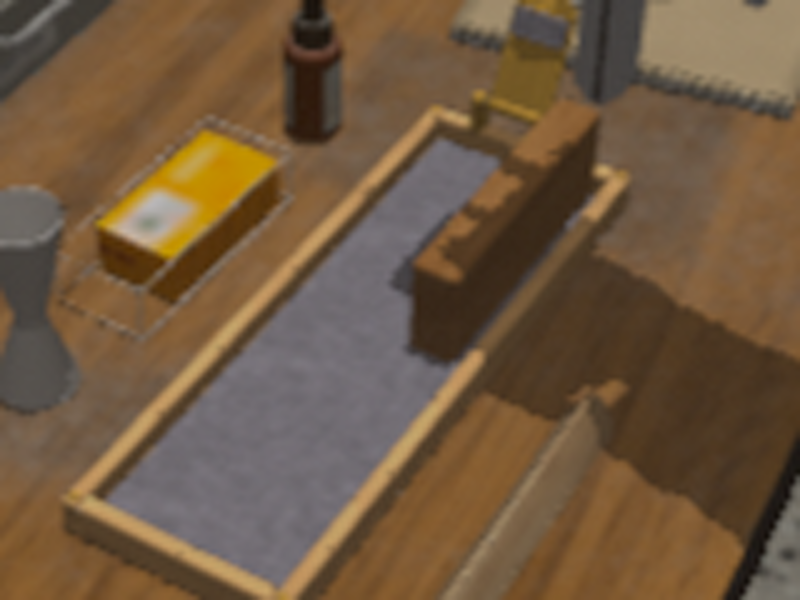

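The mould stands upright with its end at the keeper end (near end at (415-460, 270-355)) and a gap to the near rim. Next I'll lower the fingers behind it and tip it.

Emit:
move_arm([
  [0.002,0.001,0.018,0,0,0],
  [0.002,0.002,0.036,0,0,0],
  [0.002,0.002,0.054,0,0,0],
  [0.002,0.002,0.072,0,0,0],
  [0.002,0.002,0.087,0,0,0],
])

```text
time_s: 7.43
ee_pos: [0.4021, -0.0443, 0.0502]
eef_rot: [-3.141, -0.0, 1.489]
force: [0.2, 0.3, 0.2]
grip_width: 0.0006
```

Emit:
move_arm([
  [0,0.003,0,0,0,0],
  [0,0.006,0,0,0,0],
  [0,0.009,0,0,0,0],
  [0,0.012,0,0,0,0],
  [0,0.015,0,0,0,0],
])

```text
time_s: 7.85
ee_pos: [0.418, -0.0463, 0.0522]
eef_rot: [3.14, 0.0, 1.489]
force: [1.2, 0.2, 0.4]
grip_width: 0.0008
```

Emit:
move_arm([
  [0,0.002,0,0,0,0],
  [0,0.004,0,0,0,0],
  [0,0.006,0,0,0,0],
  [0,0.008,0,0,0,0],
  [0,0.01,0,0,0,0],
])

```text
time_s: 8.27
ee_pos: [0.4272, -0.0471, 0.0515]
eef_rot: [3.142, -0.0, 1.489]
force: [-0.2, -1.0, 1.6]
grip_width: 0.0004
```

Run:
```python
from h import *
st()
snap('scene','sc2.png',(200,150,360,270),5)
```

```text
8.27 tray [-0.0492 -0.0847  0.0515] rot [ 3.142 -0.     1.489] F [-0.24 -0.98  1.64] w 0.0004 q [-0.2   0.25  2.    0.    0.9  -0.11]
```

View pics/sc2.png

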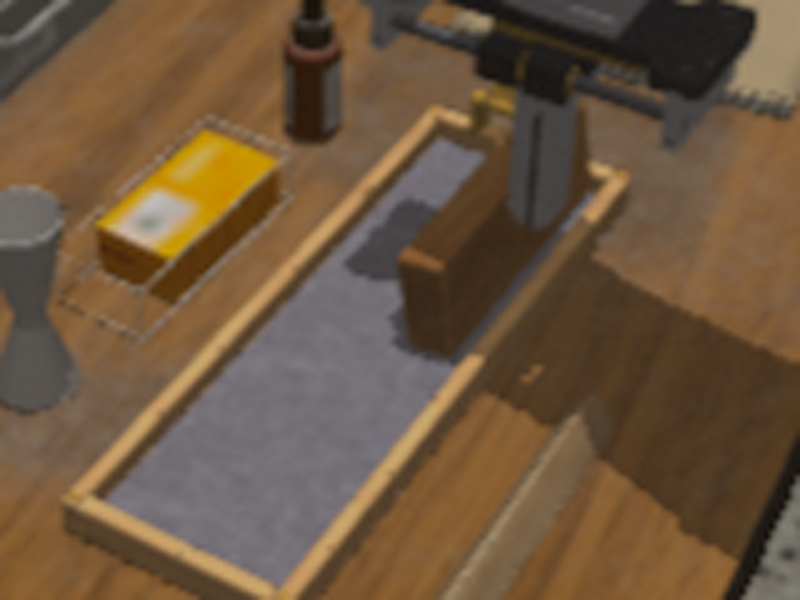

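The top has begun to tip (top corner moved from (415,265) to (400,250)) while the foot at (445,355) stays put. I'll keep going.

Emit:
move_arm([
  [0,0.002,0,0,0,0],
  [0,0.004,0,0,0,0],
  [0,0.006,0,0,0,0],
  [0,0.008,0,0,0,0],
  [0,0.01,0,0,0,0],
])

```text
time_s: 8.73
ee_pos: [0.4373, -0.048, 0.0515]
eef_rot: [3.142, 0.0, 1.489]
force: [-0.2, 0.2, 0.2]
grip_width: 0.0004
```

Emit:
move_arm([
  [0,0.002,0,0,0,0],
  [0,0.004,0,0,0,0],
  [0,0.006,0,0,0,0],
  [0,0.006,0,0,0,0],
  [0,0.006,0,0,0,0],
])

```text
time_s: 9.15
ee_pos: [0.443, -0.0484, 0.0514]
eef_rot: [-3.142, -0.0, 1.489]
force: [-0.6, 0.0, -0.6]
grip_width: 0.0007
```

Run:
```python
from h import *
st()
snap('scene','sc3.png',(200,150,360,270),5)
```

```text
9.15 tray [-0.0334 -0.0847  0.0514] rot [-3.142 -0.     1.489] F [-0.65  0.04 -0.61] w 0.0007 q [-0.19  0.28  1.95  0.    0.91 -0.11]
```

View pics/sc3.png

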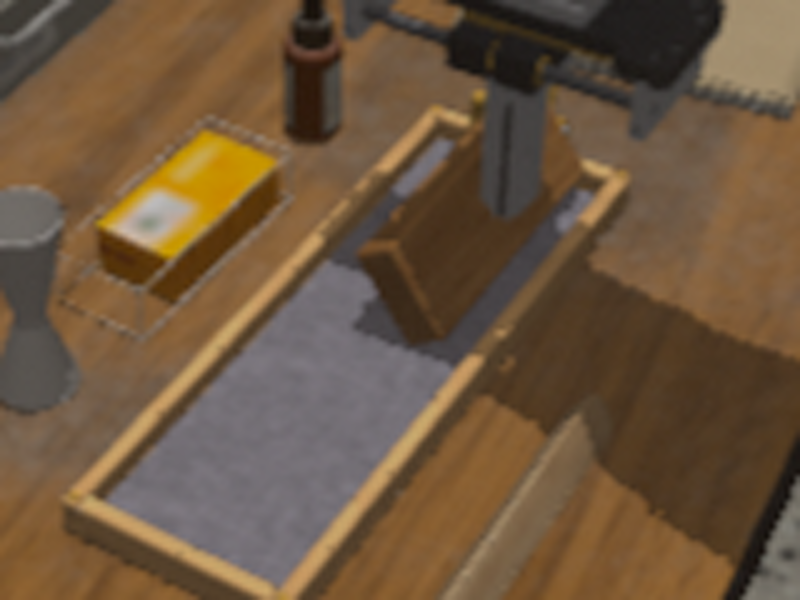

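The mould leans about 30°, nearly at the balance point.

Emit:
move_arm([
  [0,0.002,0,0,0,0],
  [0,0.004,0,0,0,0],
  [0,0.006,0,0,0,0],
  [0,0.007,0,0,0,0],
  [0,0.008,0,0,0,0],
])

```text
time_s: 9.62
ee_pos: [0.4512, -0.0491, 0.0514]
eef_rot: [-3.142, 0.0, 1.489]
force: [0.2, 0.5, -0.4]
grip_width: 0.0004
```

Emit:
move_arm([
  [0,0,0,0,0,0],
  [0,0,0,0,0,0],
  [0,0,0,0,0,0],
  [0,0,0,0,0,0],
  [0,0,0,0,0,0],
])

```text
time_s: 10.03
ee_pos: [0.4509, -0.0491, 0.0514]
eef_rot: [-3.142, -0.0, 1.489]
force: [0.9, 0.5, -0.2]
grip_width: 0.0004
```

Run:
```python
from h import *
st()
snap('scene','sc4.png',(200,150,360,270),5)
```

```text
10.03 tray [-0.0255 -0.0847  0.0514] rot [-3.142 -0.     1.489] F [ 0.86  0.46 -0.19] w 0.0004 q [-0.19  0.29  1.93  0.    0.92 -0.11]
```

View pics/sc4.png

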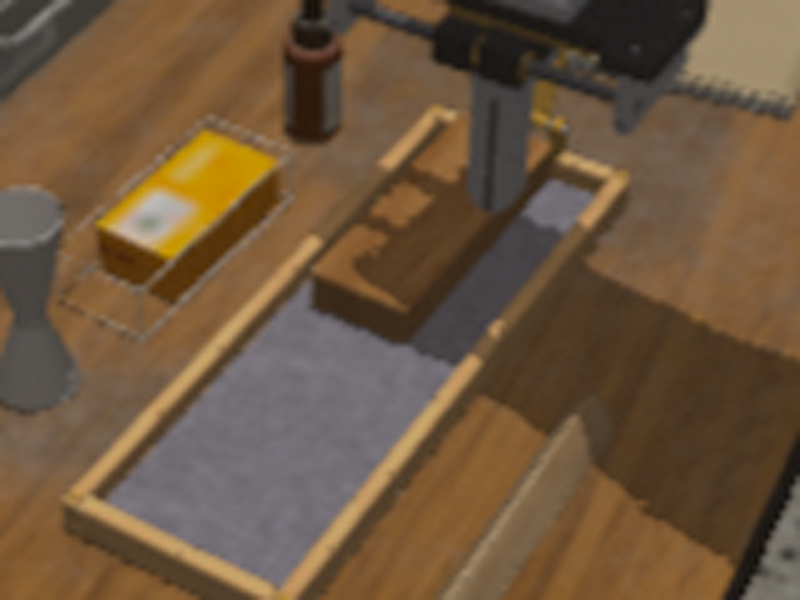

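It fell flat on its face at the keeper end (near end at (313-410, 270-335)). Next, round to the outside of the keeper.

Emit:
move_arm([
  [0,-0.005,-0.025,0,0,0],
  [0,-0.005,-0.05,0,0,0],
  [0,0,-0.08,0,0,0],
  [0,0,-0.11,0,0,0],
  [0,0,-0.11,0,0,0],
])

```text
time_s: 10.5
ee_pos: [0.4531, -0.0494, 0.1666]
eef_rot: [3.134, 0.001, 1.489]
force: [0.8, 0.4, 1.3]
grip_width: 0.0007
```

Emit:
move_arm([
  [-0.03,0.006,0,0,0,0],
  [-0.06,0.012,0,0,0,0],
  [-0.09,0.018,0,0,0,0],
  [-0.12,0.024,0,0,0,0],
  [-0.143,0.031,0,0,0,0],
])

```text
time_s: 10.92
ee_pos: [0.4699, -0.1961, 0.1611]
eef_rot: [-3.141, 0.0, 1.488]
force: [-0.0, -0.1, -0.8]
grip_width: 0.0005
```

Run:
```python
from h import *
st(); plan([(.006,-.228,.16),(.006,-.228,.075)])
snap('top','top3.png',(200,170,328,266),6)
```

```text
10.92 tray [ 0.005  -0.2299  0.1611] rot [-3.141  0.     1.488] F [-0.03 -0.13 -0.81] w 0.0005 q [-0.47  0.25  1.69 -0.    1.2  -0.38]
-> [ 0.471  -0.1944  0.16  ] shift [0.0019 0.001  0.0011] turn [-0.     0.    -0.007]
-> [ 0.471  -0.1944  0.075 ] shift [ 0.    -0.     0.085] turn [0. 0. 0.]
```

View pics/top3.png

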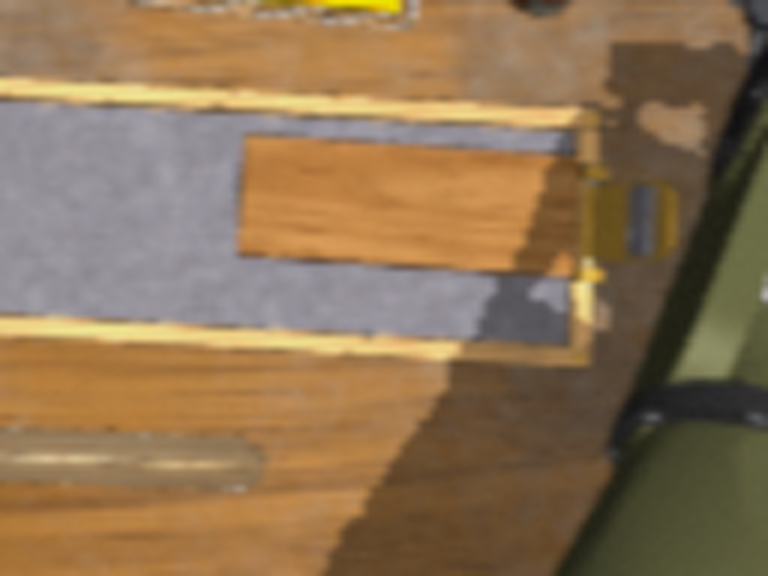

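The top view shows the mould flat and straight, its right end against the keeper-end rim at (578, 150-275). The keeper's strap is still folded back at (590-678, 183-260). Now I'll lower behind the keeper and push.

Emit:
move_arm([
  [0.002,0.001,0.018,0,0,0],
  [0.002,0.001,0.036,0,0,0],
  [0.002,0.001,0.054,0,0,0],
  [0.002,0.001,0.072,0,0,0],
  [0.002,0.001,0.08,0,0,0],
])

```text
time_s: 11.38
ee_pos: [0.4703, -0.1917, 0.0791]
eef_rot: [-3.139, -0.001, 1.489]
force: [-0.5, -0.3, -0.3]
grip_width: 0.0005
```

Emit:
move_arm([
  [0.006,0,0,0,0,0],
  [0.012,0,0,0,0,0],
  [0.018,0,0,0,0,0],
  [0.024,0,0,0,0,0],
  [0.03,0,0,0,0,0],
])

```text
time_s: 11.8
ee_pos: [0.4743, -0.1617, 0.0824]
eef_rot: [3.14, 0.001, 1.489]
force: [0.4, -0.6, 1.8]
grip_width: 0.0002
```

Run:
```python
from h import *
st(); plan([(.006,-.182,.09),(.006,-.168,.088),(.006,-.157,.0845),(.006,-.146,.076),(.006,-.138,.067),(.006,-.133,.056),(.006,-.130,.046)])
```

```text
11.8 tray [ 0.0067 -0.1952  0.0824] rot [3.140e+00 1.000e-03 1.489e+00] F [ 0.45 -0.6   1.84] w 0.0002 q [-0.4   0.33  1.79 -0.    1.02 -0.32]
-> [ 0.4746 -0.1485  0.09  ] shift [ 0.0132 -0.0008 -0.0076] turn [ 0.003  0.001 -0.005]
-> [ 0.4757 -0.1345  0.088 ] shift [0.014 0.    0.002] turn [0. 0. 0.]
-> [ 0.4766 -0.1236  0.0845] shift [0.011  0.     0.0035] turn [0. 0. 0.]
-> [ 0.4775 -0.1126  0.076 ] shift [0.011  0.     0.0085] turn [0. 0. 0.]
-> [ 0.4781 -0.1046  0.067 ] shift [0.008 0.    0.009] turn [0. 0. 0.]
-> [ 0.4785 -0.0997  0.056 ] shift [0.005 0.    0.011] turn [0. 0. 0.]
-> [ 0.4787 -0.0967  0.046 ] shift [0.003 0.    0.01 ] turn [0. 0. 0.]
```

Emit:
move_arm([
  [0.007,-0.001,-0.004,0,0,0],
  [0.013,-0.001,-0.008,0,0,0],
  [0.02,-0.001,-0.007,0,0,0],
  [0.027,-0.001,-0.006,0,0,0],
  [0.033,-0.001,-0.004,0,0,0],
])

```text
time_s: 12.22
ee_pos: [0.4758, -0.1286, 0.0857]
eef_rot: [3.141, 0.0, 1.489]
force: [1.4, -0.6, 1.5]
grip_width: 0.0006
```

Emit:
move_arm([
  [0.005,0,0.002,0,0,0],
  [0.01,0,0.006,0,0,0],
  [0.015,0,0.01,0,0,0],
  [0.019,0,0.015,0,0,0],
  [0.023,0,0.02,0,0,0],
])

```text
time_s: 12.63
ee_pos: [0.4773, -0.106, 0.0648]
eef_rot: [-3.141, -0.0, 1.489]
force: [-0.1, -1.6, 0.6]
grip_width: 0.0004
```

Run:
```python
from h import *
st(); plan([(.006,-.133,.056),(.006,-.130,.046)])
snap('scene','sc5.png',(220,130,340,220),6)
```

```text
12.63 tray [ 0.0053 -0.1394  0.0648] rot [-3.141 -0.     1.489] F [-0.1  -1.57  0.58] w 0.0004 q [-0.29  0.34  1.83  0.    0.97 -0.21]
-> [ 0.4785 -0.0997  0.056 ] shift [0.0064 0.0006 0.0088] turn [-0.001 -0.    -0.005]
-> [ 0.4787 -0.0967  0.046 ] shift [0.003 0.    0.01 ] turn [0. 0. 0.]
```

View pics/sc5.png

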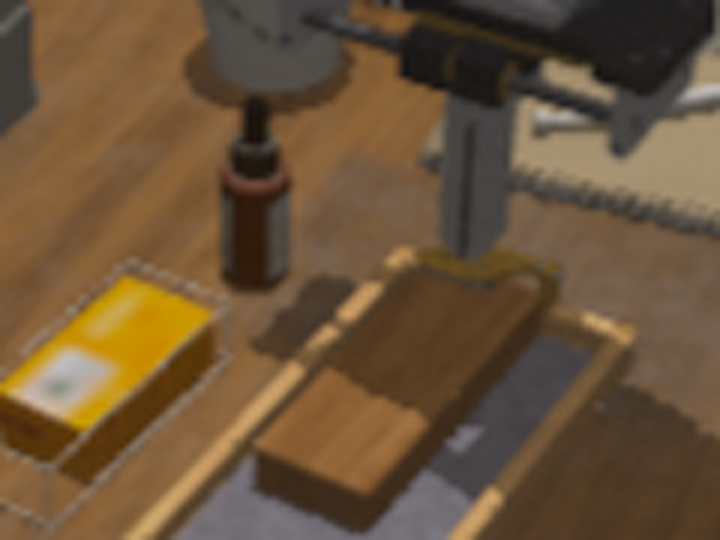

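The keeper is over and leaning inward at about 30°, with the finger on top of it at (470,255). Now I'll press it down in small steps.

Emit:
move_arm([
  [0.002,0,0.003,0,0,0],
  [0.004,0,0.006,0,0,0],
  [0.006,0,0.009,0,0,0],
  [0.007,0,0.012,0,0,0],
  [0.008,0,0.015,0,0,0],
])

```text
time_s: 13.1
ee_pos: [0.4781, -0.0984, 0.0502]
eef_rot: [3.142, 0.0, 1.489]
force: [-0.6, -1.3, 1.1]
grip_width: 0.0004
```

Emit:
move_arm([
  [0.001,0,0.001,0,0,0],
  [0.001,0,0.003,0,0,0],
  [0.001,0,0.005,0,0,0],
  [0.001,0,0.006,0,0,0],
  [0.001,0,0.006,0,0,0],
])

```text
time_s: 13.52
ee_pos: [0.478, -0.0975, 0.0442]
eef_rot: [-3.141, -0.0, 1.489]
force: [-0.3, 0.3, -0.5]
grip_width: 0.0006
```

Emit:
move_arm([
  [0,0,0.0005,0,0,0],
  [0,0,0.001,0,0,0],
  [0,0,0.0015,0,0,0],
  [0,0,0.002,0,0,0],
  [0,0,0.002,0,0,0],
])

```text
time_s: 13.93
ee_pos: [0.4782, -0.0974, 0.0427]
eef_rot: [3.142, -0.0, 1.489]
force: [-1.5, 0.3, 3.6]
grip_width: 0.0004
```

Emit:
move_arm([
  [0,0,0.0005,0,0,0],
  [0,0,0.001,0,0,0],
  [0,0,0.001,0,0,0],
  [0,0,0.001,0,0,0],
  [0,0,0.001,0,0,0],
])

```text
time_s: 14.35
ee_pos: [0.4782, -0.0975, 0.0426]
eef_rot: [3.141, 0.0, 1.489]
force: [-8.2, 2.9, 18.6]
grip_width: 0.0007
```

Emit:
move_arm([
  [0,0,0.0005,0,0,0],
  [0,0,0.001,0,0,0],
  [0,0,0.001,0,0,0],
  [0,0,0.001,0,0,0],
  [0,0,0.001,0,0,0],
])

```text
time_s: 14.77
ee_pos: [0.4783, -0.0974, 0.0424]
eef_rot: [3.141, 0.0, 1.489]
force: [-13.6, 3.4, 32.6]
grip_width: 0.0003
```

It is firmly seated: z 42.4 mm against 42.5 mm expected, with 33 N. Retract and check.

Emit:
move_arm([
  [0,0,-0.005,0,0,0],
  [0,0,-0.02,0,0,0],
  [0,0,-0.045,0,0,0],
  [0,0,-0.075,0,0,0],
  [0,0,-0.11,0,0,0],
])

```text
time_s: 15.18
ee_pos: [0.4774, -0.0973, 0.1508]
eef_rot: [-3.139, -0.0, 1.489]
force: [0.3, -0.5, -1.4]
grip_width: 0.0005
```

Emit:
move_arm([
  [-0.035,-0.02,-0.01,0,0,0],
  [-0.07,-0.04,-0.02,0,0,0],
  [-0.105,-0.06,-0.03,0,0,0],
  [-0.14,-0.08,-0.03,0,0,0],
  [-0.17,-0.08,-0.03,0,0,0],
])

```text
time_s: 15.6
ee_pos: [0.382, -0.262, 0.1814]
eef_rot: [3.141, 0.001, 1.488]
force: [0.5, 0.6, -0.2]
grip_width: 0.0004
```

Run:
```python
from h import *
st()
a=ctrl.camera('top')[170:266,200:328,::-1]; b=ctrl.camera('scene')[130:226,220:348,::-1]
cv2.imwrite('pics/fin.png',cv2.resize(np.hstack([a,b]),None,fx=3.1,fy=3.1,interpolation=cv2.INTER_CUBIC))
```

```text
15.6 tray [-0.0773 -0.3024  0.1814] rot [3.141e+00 1.000e-03 1.488e+00] F [ 0.52  0.55 -0.21] w 0.0004 q [-0.68  0.13  1.79 -0.    1.22 -0.6 ]
```

View pics/fin.png

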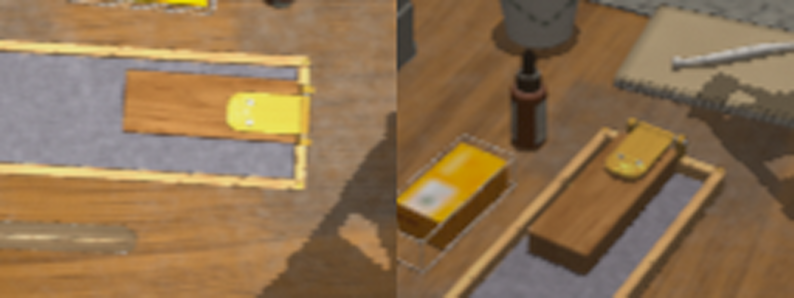

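The keeper lies flat on the mould's back (top view (228-308, 92-135)). The mould is flush and straight against the end rim, and the arm is clear.

```bash
python3 -c "
from h import *
print(ctrl.hand_in())"
```

```text
the job is handed in; nothing more can be done
None
```

The mould is put away and the job is handed in; the interface gave no verdict. I slid the mould upright to the keeper end until the stop showed as 22 to 40 N on the fingers. Then I tipped it onto its carved face and pushed the keeper over and down with closed fingers. It took about 16 s of the 61 s.

- **Mould:** in the last pictures it lies flat and straight against the keeper end.
- **Keeper:** it lies level on the mould's back. The fingers stopped at 42.4 mm under 33 N, where 42.5 mm was expected. I did not measure its angle separately.
- **Neighbours:** the box, bottle and stick look undisturbed. The jiggers and the mug were not all in the final crops; nothing on the way pointed to contact with them.
- **Arm:** clear of everything at hand-in.
- **One disagreement:** the wrist camera put the tray about 4 mm further along +y than the top view did. It did not matter, because the end stop was found by contact.
- **Picture budget:** I viewed 12 pictures, two past the budget of 10.

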